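# Slide a key-machine jaw under the lips of its nest until the latch snaps behind it

## Task

Fit the flat-footed key jaw (the one with the rectangular foot) into its nest: stand it upright on the nest's open bed, then slide it sideways under the two lips and against the sprung pin until the side latch, pushed aside on the way, has snapped back behind its foot, and let go. The back stop is set somewhere different every time: feel for it, push gently, and stop at the snap, never ramming the pin into the back stop. Leave the other things on the bench where they are.

Things in the scene. Friction and masses are not known exactly. Their poses are not given: they have to be found in the camera images.
- jaw: Steel key jaw, about 350 g, upright. Foot 56 (x) x 50 (y) x 10 mm; on it a block 26 (x) x 40 (y) mm up to 66 mm high, with a small black knob on top (to 78 mm). Origin: centre of the foot's underside, z up. Grip the block across its 40 mm (along y), fingertips 25 mm or more above the underside, to pass over the lips. A half turn about z fits too, a quarter turn does not.
- nest: Fixed base plate 120 x 210 x 14 mm (x -50 to 70, y -105 to 105) with a grey channel; turned by its yaw. Origin: plate's underside, where the lips start, midway between the walls; z up; +y is the way the jaw slides in, its own y along it (either way round). The bed is the plate's top, 14 mm above the origin. The jaw's home is at y 22 to 44 mm, as the dark back stop is set each time.
- nest_bay (a point): Middle of the open bed, on its surface, at nest (0, -60, 14) mm: set the jaw down here. The bed is clear from y -105 to -40 mm; there two flares, 12.5 mm high, begin 80 mm apart and narrow to the 60 mm wide channel at y = -16 mm.
- nest_lips (a point): Start of the lips, at bed height, at nest (0, 0, 14) mm. Channel walls: inner faces x = -30 and +30, from y -16 to 70. Lips 38 mm apart, underside 12.5 and top 18.5 mm above the bed, from y = 0 (-x side) or 16 (+x side) to 50 mm. The foot has 2 mm play each side, 2.5 mm under the lips. The back stop is 20 mm high above the bed; it is clamped fast and carries pin and latch.
- pin (a joint): Sprung pin, 8 mm thick, sticking 9.5 mm out of the back stop towards -y, at nest x = 7 mm, 5.5 mm above the bed. Value: how far it is pushed in (m): 0 = out, 0.0095 = flush with the hard stop. Over 7 mm counts as rammed. Its spring takes 4 N to start, 8 N at 3.5 mm, where the latch snaps, and 12 N at 7 mm; after release it holds the foot back against the latch, staying 2 to 3.5 mm in.
- latch (a joint): Sprung tooth in the +x wall, 8 mm proud, with a pull block outside. Value: how far it is pushed outward to nest +x (m), 0 = out, at most 0.010. The foot rides up its 15 mm long slope (3 to 10 N of push), holds it 4 to 8 mm in while passing, then it springs back to 0 with its square +y face behind the foot, which can then go only 6 mm on to the hard stop.
- round_jaw: Another jaw of the same block and height but on a round foot 56 mm across, 10 mm high; origin under its centre. It does not belong in the nest: leave it alone.
- padlock: Brass padlock lying flat, 44 x 50 x 22 mm with a steel shackle; origin under the centre of its body. Bystander.
- lock_cylinder: Brass lock cylinder lying on the bench, 62 mm long, 33 mm high; origin under its centre. Bystander.
- screwdriver: Screwdriver lying on the bench. Bystander.
- bench_brush: Bench brush lying on the bench. Bystander.
- oil_bottle: White oil bottle, 44 mm across, 120 mm high; origin under its centre. Bystander.
- mug: Blue mug, 80 mm across, 90 mm high; origin under its centre. Bystander.
Not all that is in view belongs to the job. Leave any yellow look-alike of the jaw alone. What is shaped like the nest but purple is not meant.

How it is judged:
By the outcome, as a careful person would: the job done as asked, in the order asked, and still so for the second after the job is handed in, with the robot touching nothing.
It also fails if it takes over 64 s, if anything falls off the work surface, if the arm or the gripper's body presses on something with over 40 N, if the wrist force passes 120 N, or if a joint passes its speed limit or range.

## Robot

A 6-joint arm with a two-finger parallel gripper is mounted at the origin on the work surface. World frame = base frame: x ahead of the robot, y to its left, z up, the work surface at z = 0. Lengths are in mm, angles in rad, forces in N, time in s.
With the tool pointing down it reaches from about 275 to 825 mm from the base axis. Payload 5.2 kg.
Tool frame: the origin (TCP) lies at the centre of the arm's flange, where the gripper is bolted on; the fingertips stand ahead of it and the grasp point (between the pads) lies 167 mm ahead of it (robot.nose_length is the z of the fingertips in the tool frame, in mm); z points along the fingers, y is the line along which they close (so a half turn about z gives the same grasp; the last joint's range is limited). The gripper opens to 93 mm and grips with 3 to 60 N. Pads are 15 mm wide; open, the fingers measure 128 mm over their backs; the gripper's body (75 mm by 188 mm) begins 65 mm behind the grasp point.
Start: joints at [-1.542, 0.259, 1.535, -0, 1.348, -0.203], TCP at [126.372, -535.291, 404.753] pointing down, gripper open.
Joint ranges: [-3.14, 3.14], [-0.91, 2.08], [0.19, 2.58], [-1.22, 4.36], [0.22, 2.71], [-3.12, 3.12]. Speed limits (rad/s): [2.57, 2.57, 3.14, 3.14, 3.14, 3.14].

## Interface

Orientations are given as a 3x3 rotation matrix whose columns are the frame's x, y, z axes.
In Python, from bench import robot gives the robot as it stands.
- The arm moves only by the tool send_rows, never from a script. Its argument "series" is a list of rows, each an object with "xyz": the shift along the tool's x, y, z in m, a list of three; "turn": the turn about the tool's z in rad; "hand": the gripper command: -1 is shut, 1 is fully open, values between are in proportion. A call has exactly 8 rows; each row shifts and turns the commanded pose from where the row before left it, along the tool's axes as they then stand; what a row does not reach is not made up. A row lasts 1/12 s, in which the tool goes at most 41.7 mm and 7.16 degrees, less where a joint would pass 70% of its speed; a pose out of reach is approached as far as the arm can. A call with a gripper value outside its range is refused whole. The fingers move at their own pace and stop on an object; "newtons" is the grip in N (left out, the last holds). Time passes only in rows, so rows that do not move let the fingers close, or fill a call up. It gives the time, the measured TCP pose, the force, the opening and the grip force at its end, in the units of the state.
- robot.get_obs(): the state, without advancing time (a new reading comes with each control period).
- robot.get_image(name): name is "scene" or "top" or "wrist"; returns the picture (480x640x3 uint8, red, green, blue); there is no depth.
- robot.calibration(name): a dict with "K" (3x3 intrinsics, pixels), "R" (3x3) and "t" (3): a world point X has camera coordinates R X + t. Camera axes: x right, y down, z forward; pixel columns grow to the right and rows downward; lengths in mm; the calibration is good to about 2 mm. The wrist camera is an equidistant fisheye: a pixel r from the principal point sees the ray r / f radians off the axis. A picture is of the moment at which its call begins: read the wrist's pose just before it. calibration takes no time and is no camera call; for the wrist camera it gives the pose at the moment of the call.
- robot.close_job(): hands the job in; it is judged then, once.
The state is a dict: "clock": time; "joint_pos": joint angles; "joint_velocities": joint speeds; "joint_torque": joint torques, N m; "eef_pos": TCP position; "ee_rot": TCP orientation; "force": force on the tool from outside, world axes, zero at the start; "torque": the same for the moment, N m; "grip_width": opening from 0.0 (shut) to 1.0 (fully open); "gripper_force": force on a finger pad.
Only numpy, scipy, OpenCV 4.12 (cv2) and the standard library are available. Lean on these libraries where they do the work, as an engineer would, in place of code of your own. Each camera call takes 0.05 s, during which the arm holds its last target. There are 200 camera calls.

## Working session

There is one attempt and no reset: what is moved stays moved. The work goes in short steps, Python scripts to look and compute and a tool call to move; the robot and the scene stay as the last step left them, time stands still between calls to the robot, and variables do not carry over. Pictures are saved under pics/ and viewed, at most 10 in all, crops included, and the job is handed in when it is done.

Besides the shell and the picture viewer there is one more tool, called after "Request:" as name([rows], argument=value, ...), one row to a line, values as JSON. send_rows: Moves the arm, as the interface text tells. Its arguments: {"type":"object","properties":{"series":{"type":"array","items":{"type":"object","properties":{"xyz":{"type":"array","items":{"type":"number"}},"turn":{"type":"number"},"hand":{"type":"number"}}}},"newtons":{"type":"number"}},"required":["series"]}

```bash
mkdir -p pics; ls; python3 - <<'E'
from bench import robot
import cv2,numpy as np
o=robot.get_obs(); print(o['clock'],o['eef_pos'],o['ee_rot'],o['grip_width'])
for n in ['scene','top']:
    im=robot.get_image(n); cv2.imwrite(f'pics/{n}0.png',im[:,:,::-1]); c=robot.calibration(n); print(n,c)
E
```

```text
pics
0.0 [ 126.35341832 -535.06726574  403.91914756] [[ 9.73260386e-01  2.29704627e-01 -7.24611578e-05]
 [ 2.29704374e-01 -9.73258738e-01  1.82455298e-03]
 [ 3.48584806e-04 -1.79240978e-03 -9.99998333e-01]] 1.0026751344494358
scene {'K': array([[456.5557585 ,   0.        , 323.79884671],
       [  0.        , 456.5557585 , 244.00526762],
       [  0.        ,   0.        ,   1.        ]]), 'R': array([[ 0.29885886,  0.95415076,  0.01672419],
       [ 0.57710133, -0.16674659, -0.79946834],
       [-0.76002463,  0.24857975, -0.60047537]]), 't': array([ 2.55299862e-01, -2.95219021e+02,  1.41422497e+03])}
top {'K': array([[565.69541756,   0.        , 323.45738967],
       [  0.        , 565.69541756, 245.14901994],
       [  0.        ,   0.        ,   1.        ]]), 'R': array([[ 0.00658081, -0.99995777,  0.00641477],
       [-0.99013003, -0.00741396, -0.13995553],
       [ 0.13999718, -0.00543044, -0.99013701]]), 't': array([-156.10726714,  535.67187822, 1482.84682818])}
```

View pics/scene0.png

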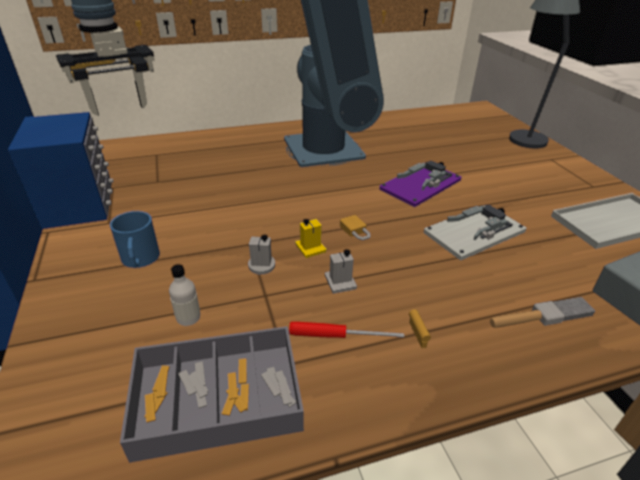

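View pics/top0.png

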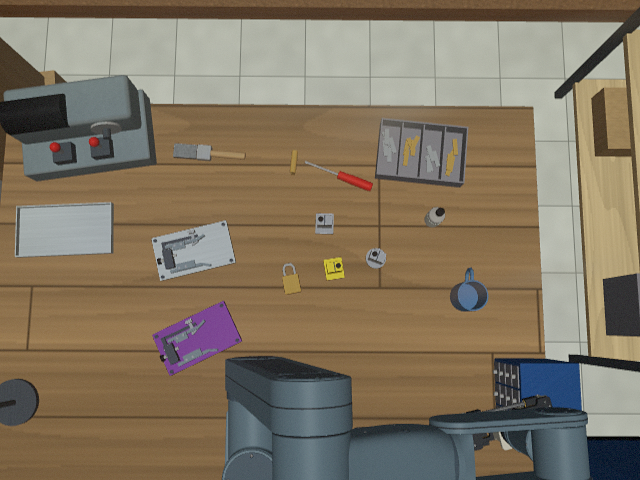

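Candidates for the jaw are the grey jaw with a rectangular foot (top 324,223; scene 341,270), the grey round-footed jaw (top 375,258; scene 260,253) and the yellow look-alike (top 333,268). I choose the first. For the nest, the white plate at top (193,250) is the right one, and the purple one at (197,338) is not. The dark back stop is at the left end, about (168,258), so +y runs roughly towards image left.

```bash
cat > h.py <<'E'
import cv2,numpy as np
from bench import robot
def ray(c,px,fish=False):
    K=c['K']; d=np.array([(px[0]-K[0,2])/K[0,0],(px[1]-K[1,2])/K[1,1]])
    if fish:
        th=np.hypot(*d); v=np.r_[d/max(th,1e-9)*np.sin(th),np.cos(th)]
    else: v=np.r_[d,1]
    return -c['R'].T@c['t'], c['R'].T@v
def cast(c,px,z,fish=False):
    o,v=ray(c,px,fish); return o+v*(z-o[2])/v[2]
def proj(c,X):
    p=c['K']@(c['R']@np.asarray(X,float)+c['t']); return p[:2]/p[2]
E
python3 - <<'E'
from h import *
c=robot.calibration('top'); im=cv2.imread('pics/top0.png'); hsv=cv2.cvtColor(im,cv2.COLOR_BGR2HSV)
m=((hsv[...,1]<60)&(hsv[...,2]>60)).astype('uint8')*255
def blob(x0,y0,x1,y1,z,name):
    k=np.zeros_like(m); k[y0:y1,x0:x1]=m[y0:y1,x0:x1]
    k=cv2.morphologyEx(k,cv2.MORPH_CLOSE,np.ones((5,5)))
    cn=max(cv2.findContours(k,0,1)[0],key=cv2.contourArea)
    r=cv2.minAreaRect(cn); b=cv2.boxPoints(r)
    P=np.array([cast(c,p,z) for p in b]); print(name,b.round(1).tolist(),'\n',P.round(1).tolist(),'ctr',P.mean(0).round(1),'sides',np.linalg.norm(np.diff(P,axis=0),axis=1).round(1),'ang',[np.degrees(np.arctan2(*(P[i+1]-P[i])[[1,0]])).round(1) for i in range(3)])
blob(145,212,242,288,14,'nest'); blob(308,205,340,242,10,'jaw'); blob(360,240,392,275,10,'round')
cr=lambda x0,y0,x1,y1,s:cv2.resize(im[y0:y1,x0:x1],None,fx=s,fy=s,interpolation=cv2.INTER_CUBIC)
a=cr(145,212,245,288,4); b=cr(300,200,400,276,4); cv2.imwrite('pics/crop1.png',np.hstack([a,b]))
E
```

```text
nest [[149.5, 237.8000030517578], [225.60000610351562, 219.3000030517578], [236.0, 262.20001220703125], [159.89999389648438, 280.70001220703125]] 
 [[556.9, 322.9, 14.0], [609.8, 116.7, 14.0], [491.6, 84.8, 14.0], [439.9, 289.1, 14.0]] ctr [524.5 203.4  14. ] sides [212.9 122.4 210.7] ang [np.float64(-75.6), np.float64(-164.9), np.float64(104.2)]
jaw [[315.0, 213.0], [333.0, 213.0], [333.0, 233.0], [315.0, 233.0]] 
 [[630.2, -128.6, 10.0], [630.6, -178.3, 10.0], [574.6, -178.5, 10.0], [574.3, -129.0, 10.0]] ctr [ 602.4 -153.6   10. ] sides [49.7 56.  49.5] ang [np.float64(-89.5), np.float64(-179.8), np.float64(90.4)]
round [[366.0, 248.0], [385.0, 248.0], [385.0, 268.0], [366.0, 268.0]] 
 [[533.7, -269.0, 10.0], [534.1, -321.1, 10.0], [479.1, -320.6, 10.0], [478.7, -268.8, 10.0]] ctr [ 506.4 -294.9   10. ] sides [52.1 55.  51.8] ang [np.float64(-89.6), np.float64(179.5), np.float64(90.4)]
```

View pics/crop1.png

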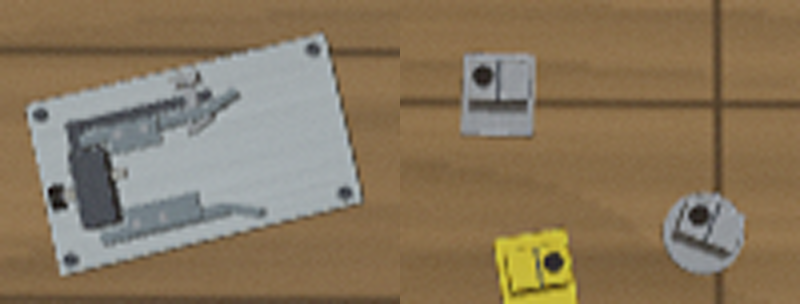

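The crop confirms the choice. The left half is the white nest, with its back stop at the left end and its latch on the upper (+x) side. The right half shows the grey rectangular foot at upper left with yaw ≈ 0, the round jaw, and the yellow decoy. The foot (50x56) and plate (211x122) match the sizes given. Next I move over the jaw.

Request:
send_rows([
  {"turn": 0.113, "xyz": [0, 0, 0], "hand": 1},
  {"turn": 0.113, "xyz": [0, 0, 0], "hand": 1},
  {"xyz": [0.03, -0.024, 0], "turn": 0, "hand": 1},
  {"xyz": [0.03, -0.024, 0], "turn": 0, "hand": 1},
  {"xyz": [0.03, -0.024, 0], "turn": 0, "hand": 1},
  {"xyz": [0.03, -0.024, 0], "turn": 0, "hand": 1},
  {"xyz": [0.03, -0.024, 0], "turn": 0, "hand": 1},
  {"xyz": [0.03, -0.024, 0], "turn": 0, "hand": 1},
])

```text
clock: 0.77
eef_pos: [306.5, -388.8, 404.4]
ee_rot: [[1.0, 0.005, -0.0], [0.005, -1.0, 0.001], [-0.0, -0.001, -1.0]]
force: [-0.1, -0.0, 0.4]
grip_width: 1.001
gripper_force: 0.0
```

Request:
send_rows([
  {"xyz": [0.03, -0.024, 0], "turn": 0, "hand": 1},
  {"xyz": [0.03, -0.024, 0], "turn": 0, "hand": 1},
  {"xyz": [0.03, -0.024, 0], "turn": 0, "hand": 1},
  {"xyz": [0.03, -0.024, 0], "turn": 0, "hand": 1},
  {"xyz": [0.03, -0.024, 0], "turn": 0, "hand": 1},
  {"xyz": [0.03, -0.024, 0], "turn": 0, "hand": 1},
  {"xyz": [0.02, -0.02, 0], "turn": 0, "hand": 1},
  {"xyz": [0, 0, 0], "turn": 0, "hand": 1},
])

```text
clock: 1.43
eef_pos: [507.3, -221.4, 404.2]
ee_rot: [[1.0, 0.011, 0.001], [0.011, -1.0, 0.002], [0.001, -0.002, -1.0]]
force: [-0.7, 0.5, -0.8]
grip_width: 1.001
gripper_force: 0.0
```

```bash
python3 - <<'E'
from h import *
c=robot.calibration('wrist'); im=robot.get_image('wrist'); cv2.imwrite('pics/wrist1.png',im[:,:,::-1])
np.savez('w1.npz',**c); print(c, robot.nose_length)
E
```

```text
{'K': array([[371.64829954,   0.        , 320.06103368],
       [  0.        , 371.64829954, 235.4568683 ],
       [  0.        ,   0.        ,   1.        ]]), 'R': array([[ 0.01066751, -0.99994193, -0.00153093],
       [-0.97100384, -0.01072444,  0.23882321],
       [-0.23882575, -0.00106111, -0.97106186]]), 't': array([-226.07654891,  462.93018982,  508.07861317])} 186.1
```

View pics/wrist1.png

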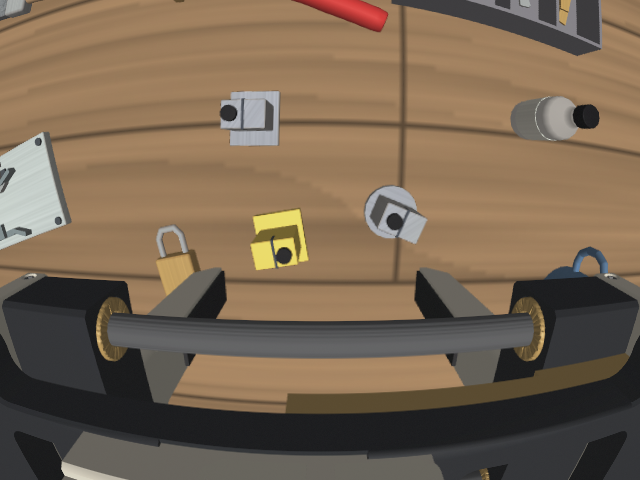

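The wrist view shows the jaw foot at about (231–280, 90–146), with its knob at (228,113). The yellow decoy is at (280,240) and the round jaw at (392,212). I'll use the foot's visible corners to refine the position.

```bash
python3 - <<'E'
from h import *
c=np.load('w1.npz'); g=cv2.cvtColor(cv2.imread('pics/wrist1.png'),cv2.COLOR_BGR2GRAY)
p=np.array([[280,90],[280,145],[231,146]],'f4').reshape(-1,1,2)
q=cv2.cornerSubPix(g,p.copy(),(4,4),(-1,-1),(3,50,.01)).reshape(-1,2); print(q)
P=np.array([cast(c,x,10,True) for x in q]); print(P.round(1))
d=np.diff(P,axis=0); print(np.linalg.norm(d,axis=1),np.degrees(np.arctan2(d[:,1],d[:,0])),'ctr',(P[0]+P[2])/2)
E
```

```text
[[278.53735   90.964485]
 [277.2993   144.4643  ]
 [229.50188  144.31697 ]]
[[ 628.8 -178.2   10. ]
 [ 574.6 -177.4   10. ]
 [ 575.6 -128.3   10. ]]
[54.25000319 49.05811485] [179.10729149  88.76851881] ctr [ 602.22009215 -153.25238116   10.        ]
```

Request:
send_rows([
  {"xyz": [0.03, -0.021, 0], "turn": 0.015, "hand": 1},
  {"xyz": [0.03, -0.021, 0.01], "turn": 0, "hand": 1},
  {"xyz": [0.03, -0.021, 0.01], "turn": 0, "hand": 1},
  {"xyz": [0.005, -0.005, 0.03], "turn": 0, "hand": 1},
  {"xyz": [0, 0, 0.03], "turn": 0, "hand": 1},
  {"xyz": [0, 0, 0.03], "turn": 0, "hand": 1},
  {"xyz": [0, 0, 0], "turn": 0, "hand": 1},
  {"xyz": [0, 0, 0], "turn": 0, "hand": 1},
])

```text
clock: 2.15
eef_pos: [598.8, -158.3, 293.2]
ee_rot: [[1.0, -0.01, -0.005], [-0.01, -1.0, 0.002], [-0.005, -0.002, -1.0]]
force: [0.6, -0.3, 0.2]
grip_width: 1.002
gripper_force: 0.0
```

Request:
send_rows([
  {"xyz": [0.0035, -0.005, 0.01], "turn": 0, "hand": 1},
  {"xyz": [0, 0, 0.025], "turn": 0, "hand": 1},
  {"xyz": [0, 0, 0.02], "turn": 0, "hand": 1},
  {"xyz": [0, 0, 0.015], "turn": 0, "hand": 1},
  {"xyz": [0, 0, 0.005], "turn": 0, "hand": 1},
  {"xyz": [0, 0, 0], "turn": 0, "hand": 1},
  {"xyz": [0, 0, 0], "turn": 0, "hand": 1},
  {"xyz": [0, 0, 0], "turn": 0, "hand": 1},
])

```text
clock: 2.82
eef_pos: [604.2, -153.0, 221.7]
ee_rot: [[1.0, -0.009, 0.003], [-0.009, -1.0, -0.001], [0.003, 0.001, -1.0]]
force: [-1.2, -0.5, 0.3]
grip_width: 0.997
gripper_force: 0.0
```

Request:
send_rows([
  {"xyz": [-0.002, 0, 0.003], "turn": 0, "hand": 1},
  {"xyz": [0, 0, 0], "turn": 0, "hand": -1},
  {"xyz": [0, 0, 0], "turn": 0, "hand": -1},
  {"xyz": [0, 0, 0], "turn": 0, "hand": -1},
  {"xyz": [0, 0, 0], "turn": 0, "hand": -1},
  {"xyz": [0, 0, 0], "turn": 0, "hand": -1},
  {"xyz": [0, 0, 0], "turn": 0, "hand": -1},
  {"xyz": [0, 0, 0], "turn": 0, "hand": -1},
], newtons=40)

```text
clock: 3.48
eef_pos: [601.5, -152.5, 216.7]
ee_rot: [[1.0, -0.009, -0.0], [-0.009, -1.0, 0.0], [-0.0, -0.0, -1.0]]
force: [-0.4, 0.3, 0.1]
grip_width: 0.55
gripper_force: 0.0
```

Request:
send_rows([
  {"xyz": [0, 0, 0], "turn": 0, "hand": -1},
  {"xyz": [0, 0, 0], "turn": 0, "hand": -1},
  {"xyz": [0, 0, 0], "turn": 0, "hand": -1},
  {"xyz": [0, 0, 0], "turn": 0, "hand": -1},
  {"xyz": [0, 0, 0], "turn": 0, "hand": -1},
  {"xyz": [0, 0, -0.01], "turn": 0, "hand": -1},
  {"xyz": [0, 0, -0.02], "turn": 0, "hand": -1},
  {"xyz": [0, 0, -0.03], "turn": 0, "hand": -1},
])

```text
clock: 4.15
eef_pos: [600.2, -152.0, 274.6]
ee_rot: [[1.0, -0.009, -0.007], [-0.009, -1.0, 0.003], [-0.007, -0.003, -1.0]]
force: [0.1, -0.6, -2.9]
grip_width: 0.429
gripper_force: 40.0
```

Request:
send_rows([
  {"xyz": [0, 0, -0.02], "turn": -0.11, "hand": -1},
  {"xyz": [0, 0, -0.02], "turn": -0.11, "hand": -1},
  {"xyz": [0, 0, -0.015], "turn": -0.04, "hand": -1},
  {"xyz": [-0.009, -0.035, 0], "turn": 0, "hand": -1},
  {"xyz": [-0.009, -0.035, 0], "turn": 0, "hand": -1},
  {"xyz": [-0.009, -0.035, 0], "turn": 0, "hand": -1},
  {"xyz": [-0.009, -0.035, 0], "turn": 0, "hand": -1},
  {"xyz": [-0.009, -0.035, 0], "turn": 0, "hand": -1},
])

```text
clock: 4.82
eef_pos: [513.0, 7.1, 332.1]
ee_rot: [[0.969, 0.248, -0.0], [0.248, -0.969, 0.0], [-0.0, -0.0, -1.0]]
force: [0.6, -0.0, -2.1]
grip_width: 0.426
gripper_force: 40.0
```

Request:
send_rows([
  {"xyz": [-0.009, -0.035, 0], "turn": 0, "hand": -1},
  {"xyz": [-0.009, -0.035, 0], "turn": 0, "hand": -1},
  {"xyz": [-0.009, -0.035, 0], "turn": 0, "hand": -1},
  {"xyz": [-0.005, -0.02, 0], "turn": 0, "hand": -1},
  {"xyz": [0, 0, 0], "turn": 0, "hand": -1},
  {"xyz": [0, 0, 0], "turn": 0, "hand": -1},
  {"xyz": [0, 0, 0], "turn": 0, "hand": -1},
  {"xyz": [0, 0, 0], "turn": 0, "hand": -1},
])

```text
clock: 5.48
eef_pos: [453.0, 118.2, 332.0]
ee_rot: [[0.969, 0.247, 0.001], [0.247, -0.969, -0.0], [0.001, 0.0, -1.0]]
force: [-0.1, -0.3, -3.1]
grip_width: 0.429
gripper_force: 40.0
```

```bash
python3 - <<'E'
from h import *
o=robot.get_obs(); c=robot.calibration('wrist'); im=robot.get_image('wrist'); cv2.imwrite('pics/wrist2.png',im[:,:,::-1])
np.savez('w2.npz',**c); print(o['clock'],o['eef_pos'],o['force'],o['gripper_force'])
E
```

```text
5.4833 [452.98138643 118.22385355 332.00910206] [-0.0598574  -0.33698238 -3.06676966] 39.972798228263855
```

View pics/wrist2.png

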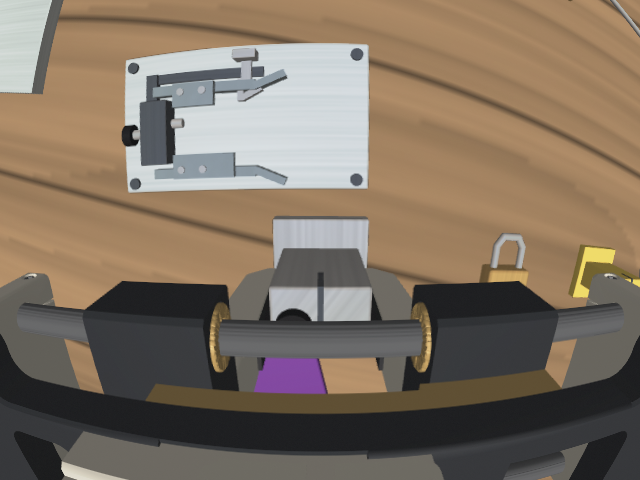

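The wrist view shows the whole nest. The plate corners are at about (127,60), (368,44), (369,188) and (129,191). The pin tip is at (183,124), the stop face is near column 172, and the latch tooth is near (245,97). The held jaw's foot front edge runs along row 217, columns 275–369.

```bash
python3 - <<'E'
from h import *
c=np.load('w2.npz'); g=cv2.cvtColor(cv2.imread('pics/wrist2.png'),cv2.COLOR_BGR2GRAY)
def sub(p): return cv2.cornerSubPix(g,np.array(p,'f4').reshape(-1,1,2),(4,4),(-1,-1),(3,50,.01)).reshape(-1,2)
q=sub([[127,60],[368,44],[369,188],[129,191]]); print(q.tolist())
P=np.array([cast(c,x,14,True) for x in q]); print(P.round(1))
d=np.roll(P,-1,0)-P; print('sides',np.linalg.norm(d,axis=1).round(1),'ang',np.degrees(np.arctan2(d[:,1],d[:,0])).round(2))
v=(P[0]-P[1]+P[3]-P[2])[:2]; v/=np.linalg.norm(v); X=np.array([v[1],-v[0]]); ctr=P.mean(0)[:2]; O=ctr-10*X
print('yaw',np.degrees(np.arctan2(X[1],X[0])),'O',O,'bay',O-60*v)
def nest(px,h): w=cast(c,px,14+h,True)[:2]-O; return np.round([w@X,w@v],1)
for n,px,h in [('pin tip',(183,124),5.5),('stop face top-right',(174,102),20),('stop br',(173,163),20),('flare end +x',(286,71),12.5),('flare end -x',(287,182),12.5),('lip start -x',(235,153),18.5),('lip start+x',(214,82),18.5),('tooth',(243,100),8)]: print(n,nest(px,h))
f=sub([[275,218],[368,218]]); F=np.array([cast(c,x,125.3,True) for x in f]); T=np.array([452.98,118.22])
t=np.array([[.969,.247],[.247,-.969]]); print(f,F,np.linalg.norm(F[1]-F[0]),'in tool xy',((F[:,:2]-T)@t).round(1))
E
```

```text
[[127.0, 60.0], [367.6217041015625, 44.6096305847168], [367.0693054199219, 187.72080993652344], [130.52169799804688, 189.3297576904297]]
[[556.6 317.1  14. ]
 [607.2 118.2  14. ]
 [493.8  89.3  14. ]
 [445.5 287.3  14. ]]
sides [205.2 116.9 203.8 115.1] ang [ -75.74 -165.7   103.73   15.02]
yaw 13.996341199343748 O [516.07514329 200.5824627 ] bay [530.58673932 142.36379233]
pin tip [ 5.2 46.2]
stop face top-right [22.1 48.3]
stop br [-25.8  50. ]
flare end +x [ 42.8 -38.5]
flare end -x [-43.1 -39.4]
lip start -x [-20.   -0.4]
lip start+x [35.6 16.1]
tooth [21.5 -4.6]
[[272.81497 218.80156]
 [367.87778 219.02824]] [[475.25033137 148.63914197 125.3       ]
 [487.12240989 101.619134   125.3       ]] 48.49564308195689 in tool xy [[ 29.1 -24. ]
 [ 29.   24.5]]
```

Request:
send_rows([
  {"xyz": [0.025, 0, 0], "turn": 0, "hand": -1},
  {"xyz": [0.03, 0.001, 0], "turn": 0, "hand": -1},
  {"xyz": [0.025, 0, 0.01], "turn": 0, "hand": -1},
  {"xyz": [0, 0, 0.03], "turn": 0, "hand": -1},
  {"xyz": [0, 0, 0.03], "turn": 0, "hand": -1},
  {"xyz": [0, 0, 0.015], "turn": 0, "hand": -1},
  {"xyz": [0, 0, 0], "turn": 0, "hand": -1},
  {"xyz": [0, 0, 0], "turn": 0, "hand": -1},
])

```text
clock: 6.2
eef_pos: [530.4, 137.0, 245.9]
ee_rot: [[0.969, 0.247, -0.002], [0.247, -0.969, -0.0], [-0.002, -0.0, -1.0]]
force: [-0.1, 0.1, -1.7]
grip_width: 0.431
gripper_force: 40.0
```

Request:
send_rows([
  {"xyz": [0, 0, 0.006], "turn": 0, "hand": -1},
  {"xyz": [0, 0, 0.004], "turn": 0, "hand": -1},
  {"xyz": [0, 0, 0.002], "turn": 0, "hand": -1},
  {"xyz": [0, 0, 0.001], "turn": 0, "hand": -1},
  {"xyz": [0, 0, 0], "turn": 0, "hand": -1},
  {"xyz": [0, 0, 0], "turn": 0, "hand": -1},
  {"xyz": [0, 0, 0], "turn": 0, "hand": -1},
  {"xyz": [0, 0, 0], "turn": 0, "hand": -1},
])

```text
clock: 6.87
eef_pos: [530.2, 137.9, 234.1]
ee_rot: [[0.969, 0.248, 0.001], [0.248, -0.969, 0.0], [0.001, 0.0, -1.0]]
force: [-0.4, -0.4, -2.4]
grip_width: 0.428
gripper_force: 40.0
```

Request:
send_rows([
  {"xyz": [0, 0, 0.001], "turn": 0, "hand": -1},
  {"xyz": [0, 0, 0], "turn": 0, "hand": -1},
  {"xyz": [0, 0, 0.001], "turn": 0, "hand": -1},
  {"xyz": [0, 0, 0], "turn": 0, "hand": -1},
  {"xyz": [0, 0, 0.001], "turn": 0, "hand": -1},
  {"xyz": [0, 0, 0], "turn": 0, "hand": -1},
  {"xyz": [0, 0, 0], "turn": 0, "hand": -1},
  {"xyz": [0, 0, 0], "turn": 0, "hand": -1},
])

```text
clock: 7.53
eef_pos: [530.1, 137.9, 230.7]
ee_rot: [[0.969, 0.248, -0.0], [0.248, -0.969, 0.0], [-0.0, -0.0, -1.0]]
force: [0.5, 0.2, -2.9]
grip_width: 0.427
gripper_force: 40.0
```

Request:
send_rows([
  {"xyz": [0, 0, 0.0005], "turn": 0, "hand": -1},
  {"xyz": [0, 0, 0], "turn": 0, "hand": -1},
  {"xyz": [0, 0, 0.0005], "turn": 0, "hand": -1},
  {"xyz": [0, 0, 0], "turn": 0, "hand": -1},
  {"xyz": [0, 0, 0.0005], "turn": 0, "hand": -1},
  {"xyz": [0, 0, 0], "turn": 0, "hand": -1},
  {"xyz": [0, 0, 0], "turn": 0, "hand": -1},
  {"xyz": [0, 0, 0], "turn": 0, "hand": -1},
])

```text
clock: 8.2
eef_pos: [530.0, 137.9, 230.7]
ee_rot: [[0.969, 0.248, 0.001], [0.248, -0.969, -0.0], [0.001, 0.0, -1.0]]
force: [-4.2, -1.1, 11.2]
grip_width: 0.43
gripper_force: 40.0
```

Request:
send_rows([
  {"xyz": [0, 0, -0.001], "turn": 0, "hand": -1},
  {"xyz": [0, 0, 0], "turn": 0, "hand": -1},
  {"xyz": [0, -0.003, 0], "turn": 0, "hand": -1},
  {"xyz": [0, -0.003, 0], "turn": 0, "hand": -1},
  {"xyz": [0, -0.003, 0], "turn": 0, "hand": -1},
  {"xyz": [0, -0.003, 0], "turn": 0, "hand": -1},
  {"xyz": [0, -0.003, 0], "turn": 0, "hand": -1},
  {"xyz": [0, 0, 0], "turn": 0, "hand": -1},
])

```text
clock: 8.87
eef_pos: [526.8, 153.0, 230.7]
ee_rot: [[0.969, 0.249, 0.002], [0.249, -0.969, 0.0], [0.002, 0.0, -1.0]]
force: [1.9, -2.0, 5.2]
grip_width: 0.425
gripper_force: 40.0
```

Request:
send_rows([
  {"xyz": [0, -0.003, -0.0005], "turn": 0, "hand": -1},
  {"xyz": [0, -0.003, 0], "turn": 0, "hand": -1},
  {"xyz": [0, -0.003, 0], "turn": 0, "hand": -1},
  {"xyz": [0, -0.003, 0], "turn": 0, "hand": -1},
  {"xyz": [0, -0.003, 0], "turn": 0, "hand": -1},
  {"xyz": [0, 0, 0], "turn": 0, "hand": -1},
  {"xyz": [0, 0, 0], "turn": 0, "hand": -1},
  {"xyz": [0, 0, 0], "turn": 0, "hand": -1},
])

```text
clock: 9.53
eef_pos: [522.2, 166.6, 230.7]
ee_rot: [[0.969, 0.248, -0.001], [0.248, -0.969, -0.001], [-0.002, 0.001, -1.0]]
force: [-0.9, -6.8, 5.5]
grip_width: 0.426
gripper_force: 40.0
```

Request:
send_rows([
  {"xyz": [0, -0.003, -0.0005], "turn": 0, "hand": -1},
  {"xyz": [0, -0.003, 0], "turn": 0, "hand": -1},
  {"xyz": [0, -0.003, 0], "turn": 0, "hand": -1},
  {"xyz": [0, -0.003, 0], "turn": 0, "hand": -1},
  {"xyz": [0, -0.003, 0], "turn": 0, "hand": -1},
  {"xyz": [0, 0, 0], "turn": 0, "hand": -1},
  {"xyz": [0, 0, 0], "turn": 0, "hand": -1},
  {"xyz": [0, 0, 0], "turn": 0, "hand": -1},
])

```text
clock: 10.2
eef_pos: [518.5, 181.1, 230.8]
ee_rot: [[0.969, 0.249, -0.002], [0.249, -0.969, -0.002], [-0.002, 0.001, -1.0]]
force: [0.8, -6.8, 1.3]
grip_width: 0.428
gripper_force: 40.0
```

Request:
send_rows([
  {"xyz": [0, -0.003, 0], "turn": 0, "hand": -1},
  {"xyz": [0, -0.003, 0], "turn": 0, "hand": -1},
  {"xyz": [0, -0.003, 0], "turn": 0, "hand": -1},
  {"xyz": [0, -0.003, 0], "turn": 0, "hand": -1},
  {"xyz": [0, -0.003, 0], "turn": 0, "hand": -1},
  {"xyz": [0, 0, 0], "turn": 0, "hand": -1},
  {"xyz": [0, 0, 0], "turn": 0, "hand": -1},
  {"xyz": [0, 0, 0], "turn": 0, "hand": -1},
])

```text
clock: 10.87
eef_pos: [514.8, 195.6, 230.7]
ee_rot: [[0.969, 0.249, -0.001], [0.249, -0.969, -0.002], [-0.002, 0.001, -1.0]]
force: [0.6, -5.4, 2.3]
grip_width: 0.43
gripper_force: 40.0
```

Request:
send_rows([
  {"xyz": [0, -0.003, 0], "turn": 0, "hand": -1},
  {"xyz": [0, -0.003, 0], "turn": 0, "hand": -1},
  {"xyz": [0, -0.003, 0], "turn": 0, "hand": -1},
  {"xyz": [0, -0.003, 0], "turn": 0, "hand": -1},
  {"xyz": [0, 0, 0], "turn": 0, "hand": -1},
  {"xyz": [0, 0, 0], "turn": 0, "hand": -1},
  {"xyz": [0, 0, 0], "turn": 0, "hand": -1},
  {"xyz": [0, 0, 0], "turn": 0, "hand": -1},
])

```text
clock: 11.53
eef_pos: [511.9, 207.2, 230.8]
ee_rot: [[0.969, 0.249, -0.001], [0.249, -0.969, -0.002], [-0.002, 0.001, -1.0]]
force: [0.5, -6.7, 1.6]
grip_width: 0.429
gripper_force: 40.0
```

```bash
python3 - <<'E'
from h import *
o=robot.get_obs(); im=robot.get_image('wrist')[:,:,::-1]; cv2.imwrite('pics/w3.png',cv2.resize(im[40:340,100:500],(800,600)))
print(o['eef_pos'],o['force'],o['torque'])
E
```

```text
[511.89691553 207.21157499 230.77948997] [ 0.49718427 -6.6624243   1.57167408] [-1.3640707  -0.33980476  0.05055824]
```

View pics/w3.png

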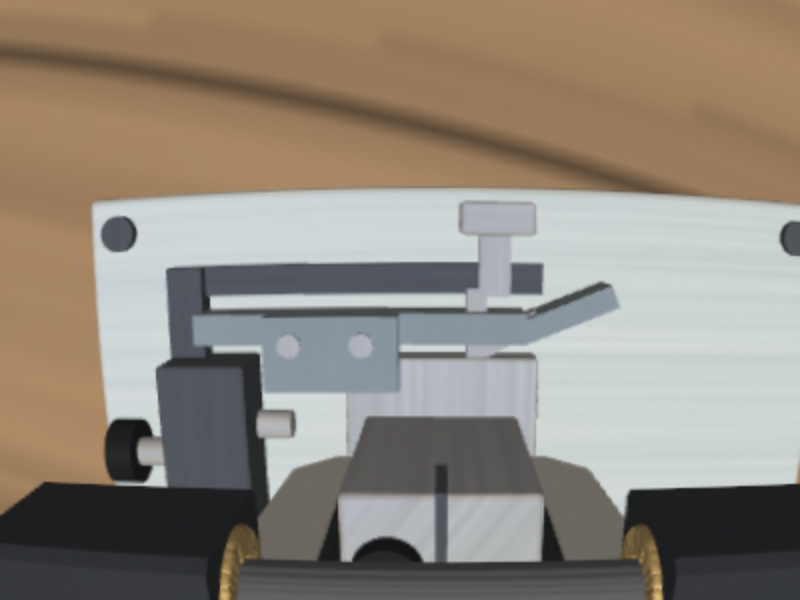

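The crop shows the foot between columns 347 and 537 (about 3.8 px/mm). The pin tip is at column 295, about 14 mm ahead. The latch tooth's +y face is at about column 467, roughly 18 mm inside the foot's rear edge. The snap should come in about 17–18 mm.

Request:
send_rows([
  {"xyz": [0, -0.003, 0], "turn": 0, "hand": -1},
  {"xyz": [0, -0.003, 0], "turn": 0, "hand": -1},
  {"xyz": [0, -0.003, 0], "turn": 0, "hand": -1},
  {"xyz": [0, -0.002, 0], "turn": 0, "hand": -1},
  {"xyz": [0, 0, 0], "turn": 0, "hand": -1},
  {"xyz": [0, 0, 0], "turn": 0, "hand": -1},
  {"xyz": [0, 0, 0], "turn": 0, "hand": -1},
  {"xyz": [0, 0, 0], "turn": 0, "hand": -1},
])

```text
clock: 12.25
eef_pos: [509.2, 217.7, 230.8]
ee_rot: [[0.969, 0.249, -0.001], [0.249, -0.969, -0.002], [-0.002, 0.002, -1.0]]
force: [2.1, -7.1, 1.1]
grip_width: 0.427
gripper_force: 40.0
```

Request:
send_rows([
  {"xyz": [0, -0.001, 0], "turn": 0, "hand": -1},
  {"xyz": [0, 0, 0], "turn": 0, "hand": -1},
  {"xyz": [0, -0.001, 0], "turn": 0, "hand": -1},
  {"xyz": [0, 0, 0], "turn": 0, "hand": -1},
  {"xyz": [0, 0, 0], "turn": 0, "hand": -1},
  {"xyz": [0, 0, 0], "turn": 0, "hand": -1},
  {"xyz": [0, 0, 0], "turn": 0, "hand": -1},
  {"xyz": [0, 0, 0], "turn": 0, "hand": -1},
])

```text
clock: 12.92
eef_pos: [508.8, 219.4, 230.8]
ee_rot: [[0.969, 0.249, -0.001], [0.249, -0.969, -0.002], [-0.002, 0.002, -1.0]]
force: [2.7, -7.9, 2.3]
grip_width: 0.428
gripper_force: 40.0
```

Request:
send_rows([
  {"xyz": [0, -0.001, 0], "turn": 0, "hand": -1},
  {"xyz": [0, 0, 0], "turn": 0, "hand": -1},
  {"xyz": [0, 0, 0], "turn": 0, "hand": -1},
  {"xyz": [0, 0, 0], "turn": 0, "hand": -1},
  {"xyz": [0, 0, 0], "turn": 0, "hand": -1},
  {"xyz": [0, 0, 0], "turn": 0, "hand": -1},
  {"xyz": [0, 0, 0], "turn": 0, "hand": -1},
  {"xyz": [0, 0, 0], "turn": 0, "hand": -1},
])

```text
clock: 13.58
eef_pos: [508.6, 220.4, 230.8]
ee_rot: [[0.969, 0.249, -0.001], [0.249, -0.969, -0.002], [-0.002, 0.002, -1.0]]
force: [2.5, -8.3, 1.0]
grip_width: 0.427
gripper_force: 40.0
```

Request:
send_rows([
  {"xyz": [0, -0.001, 0], "turn": 0, "hand": -1},
  {"xyz": [0, 0, 0], "turn": 0, "hand": -1},
  {"xyz": [0, 0, 0], "turn": 0, "hand": -1},
  {"xyz": [0, 0, 0], "turn": 0, "hand": -1},
  {"xyz": [0, 0, 0], "turn": 0, "hand": -1},
  {"xyz": [0, 0, 0], "turn": 0, "hand": -1},
  {"xyz": [0, 0, 0], "turn": 0, "hand": -1},
  {"xyz": [0, 0, 0], "turn": 0, "hand": -1},
])

```text
clock: 14.25
eef_pos: [508.3, 221.3, 230.8]
ee_rot: [[0.969, 0.249, -0.001], [0.249, -0.969, -0.002], [-0.002, 0.002, -1.0]]
force: [1.7, -8.5, 2.2]
grip_width: 0.426
gripper_force: 40.0
```

Request:
send_rows([
  {"xyz": [0, -0.001, 0], "turn": 0, "hand": -1},
  {"xyz": [0, 0, 0], "turn": 0, "hand": -1},
  {"xyz": [0, 0, 0], "turn": 0, "hand": -1},
  {"xyz": [0, 0, 0], "turn": 0, "hand": -1},
  {"xyz": [0, 0, 0], "turn": 0, "hand": -1},
  {"xyz": [0, 0, 0], "turn": 0, "hand": -1},
  {"xyz": [0, 0, 0], "turn": 0, "hand": -1},
  {"xyz": [0, 0, 0], "turn": 0, "hand": -1},
])

```text
clock: 14.92
eef_pos: [508.1, 222.2, 230.8]
ee_rot: [[0.969, 0.249, -0.001], [0.249, -0.969, -0.003], [-0.002, 0.002, -1.0]]
force: [2.5, -9.4, 1.6]
grip_width: 0.424
gripper_force: 40.0
```

```bash
python3 - <<'E'
from h import *
o=robot.get_obs(); im=robot.get_image('wrist')[:,:,::-1]; cv2.imwrite('pics/w4.png',cv2.resize(im[120:270,160:400],(800,500),interpolation=cv2.INTER_CUBIC))
print(o['eef_pos'],o['force'],o['torque'])
E
```

```text
[508.12040068 222.16698268 230.77278015] [ 2.49093337 -9.43403745  1.62782091] [-1.83017767 -0.47468751 -0.02814919]
```

View pics/w4.png

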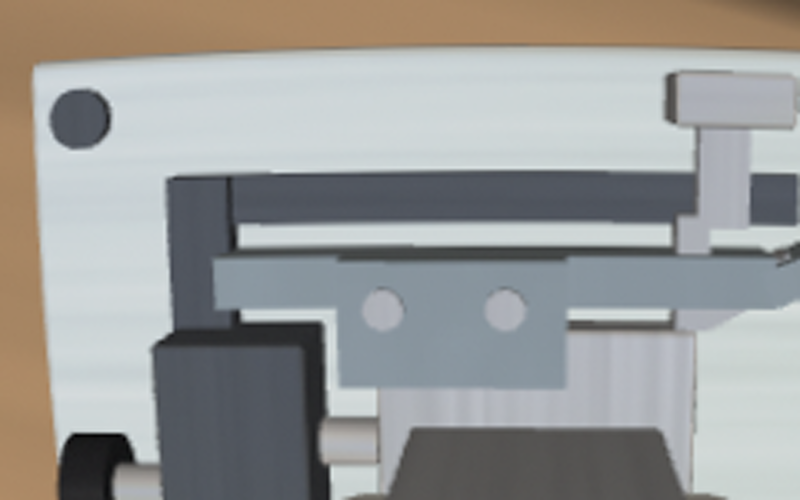

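The pin tip at column 379 now just touches the foot's front edge. The foot's rear edge (694) is about 3 mm past the latch face (676) in the −y direction, so about 3 mm of travel remains.

Request:
send_rows([
  {"xyz": [0, -0.001, 0], "turn": 0, "hand": -1},
  {"xyz": [0, 0, 0], "turn": 0, "hand": -1},
  {"xyz": [0, 0, 0], "turn": 0, "hand": -1},
  {"xyz": [0, 0, 0], "turn": 0, "hand": -1},
  {"xyz": [0, 0, 0], "turn": 0, "hand": -1},
  {"xyz": [0, 0, 0], "turn": 0, "hand": -1},
  {"xyz": [0, 0, 0], "turn": 0, "hand": -1},
  {"xyz": [0, 0, 0], "turn": 0, "hand": -1},
])

```text
clock: 15.63
eef_pos: [508.0, 222.6, 230.8]
ee_rot: [[0.969, 0.249, -0.001], [0.249, -0.969, -0.004], [-0.002, 0.003, -1.0]]
force: [2.4, -11.5, 2.1]
grip_width: 0.43
gripper_force: 40.0
```

Request:
send_rows([
  {"xyz": [0, -0.001, 0], "turn": 0, "hand": -1},
  {"xyz": [0, 0, 0], "turn": 0, "hand": -1},
  {"xyz": [0, 0, 0], "turn": 0, "hand": -1},
  {"xyz": [0, 0, 0], "turn": 0, "hand": -1},
  {"xyz": [0, 0, 0], "turn": 0, "hand": -1},
  {"xyz": [0, 0, 0], "turn": 0, "hand": -1},
  {"xyz": [0, 0, 0], "turn": 0, "hand": -1},
  {"xyz": [0, 0, 0], "turn": 0, "hand": -1},
])

```text
clock: 16.3
eef_pos: [507.8, 223.4, 230.8]
ee_rot: [[0.969, 0.249, -0.001], [0.249, -0.969, -0.004], [-0.002, 0.004, -1.0]]
force: [2.4, -13.1, 2.4]
grip_width: 0.428
gripper_force: 40.0
```

Request:
send_rows([
  {"xyz": [0, -0.001, 0], "turn": 0, "hand": -1},
  {"xyz": [0, 0, 0], "turn": 0, "hand": -1},
  {"xyz": [0, 0, 0], "turn": 0, "hand": -1},
  {"xyz": [0, 0, 0], "turn": 0, "hand": -1},
  {"xyz": [0, 0, 0], "turn": 0, "hand": -1},
  {"xyz": [0, 0, 0], "turn": 0, "hand": -1},
  {"xyz": [0, 0, 0], "turn": 0, "hand": -1},
  {"xyz": [0, 0, 0], "turn": 0, "hand": -1},
])

```text
clock: 16.97
eef_pos: [507.7, 224.2, 230.8]
ee_rot: [[0.969, 0.249, -0.001], [0.249, -0.969, -0.005], [-0.002, 0.004, -1.0]]
force: [2.5, -13.5, 1.9]
grip_width: 0.427
gripper_force: 40.0
```

Request:
send_rows([
  {"xyz": [0, -0.0005, 0], "turn": 0, "hand": -1},
  {"xyz": [0, 0, 0], "turn": 0, "hand": -1},
  {"xyz": [0, 0, 0], "turn": 0, "hand": -1},
  {"xyz": [0, 0, 0], "turn": 0, "hand": -1},
  {"xyz": [0, 0, 0], "turn": 0, "hand": -1},
  {"xyz": [0, 0, 0], "turn": 0, "hand": -1},
  {"xyz": [0, 0, 0], "turn": 0, "hand": -1},
  {"xyz": [0, 0, 0], "turn": 0, "hand": -1},
])

```text
clock: 17.63
eef_pos: [507.5, 224.6, 230.8]
ee_rot: [[0.969, 0.249, -0.001], [0.249, -0.969, -0.005], [-0.002, 0.005, -1.0]]
force: [2.9, -14.3, 2.5]
grip_width: 0.426
gripper_force: 40.0
```

Request:
send_rows([
  {"xyz": [0, -0.0005, 0], "turn": 0, "hand": -1},
  {"xyz": [0, 0, 0], "turn": 0, "hand": -1},
  {"xyz": [0, 0, 0], "turn": 0, "hand": -1},
  {"xyz": [0, 0, 0], "turn": 0, "hand": -1},
  {"xyz": [0, 0, 0], "turn": 0, "hand": -1},
  {"xyz": [0, 0, 0], "turn": 0, "hand": -1},
  {"xyz": [0, 0, 0], "turn": 0, "hand": -1},
  {"xyz": [0, 0, 0], "turn": 0, "hand": -1},
])

```text
clock: 18.3
eef_pos: [507.5, 225.0, 230.8]
ee_rot: [[0.969, 0.249, -0.001], [0.249, -0.969, -0.005], [-0.002, 0.005, -1.0]]
force: [2.9, -14.7, 2.3]
grip_width: 0.427
gripper_force: 40.0
```

```bash
cat > latch.py <<'E'
from h import *
# template of the pull block from w4 (crop 240x150 at 160,120, scaled 800x500)
w4=cv2.resize(cv2.imread('pics/w4.png'),(240,150),interpolation=cv2.INTER_AREA)
t=w4[18:42,197:240]
im=robot.get_image('wrist')[:,:,::-1]
r=cv2.matchTemplate(np.ascontiguousarray(im[120:280,330:440]),t,cv2.TM_CCOEFF_NORMED); _,s,_,p=cv2.minMaxLoc(r)
print('block shift px (down=in):',p[0]+330-357,p[1]+120-138,'score',round(s,3))
cv2.imwrite('pics/wl.png',cv2.resize(im[120:270,180:420],(800,500),interpolation=cv2.INTER_CUBIC))
E
python3 latch.py
```

```text
block shift px (down=in): 5 1 score 0.909
```

Request:
send_rows([
  {"xyz": [0, -0.0005, 0], "turn": 0, "hand": -1},
  {"xyz": [0, 0, 0], "turn": 0, "hand": -1},
  {"xyz": [0, 0, 0], "turn": 0, "hand": -1},
  {"xyz": [0, 0, 0], "turn": 0, "hand": -1},
  {"xyz": [0, 0, 0], "turn": 0, "hand": -1},
  {"xyz": [0, 0, 0], "turn": 0, "hand": -1},
  {"xyz": [0, 0, 0], "turn": 0, "hand": -1},
  {"xyz": [0, 0, 0], "turn": 0, "hand": -1},
])

```text
clock: 19.02
eef_pos: [507.4, 225.4, 230.8]
ee_rot: [[0.969, 0.249, -0.001], [0.249, -0.969, -0.005], [-0.002, 0.005, -1.0]]
force: [3.1, -16.0, 1.7]
grip_width: 0.424
gripper_force: 40.0
```

```bash
python3 latch.py
```

```text
block shift px (down=in): 5 1 score 0.941
```

Request:
send_rows([
  {"xyz": [0, -0.0005, 0], "turn": 0, "hand": -1},
  {"xyz": [0, 0, 0], "turn": 0, "hand": -1},
  {"xyz": [0, 0, 0], "turn": 0, "hand": -1},
  {"xyz": [0, 0, 0], "turn": 0, "hand": -1},
  {"xyz": [0, 0, 0], "turn": 0, "hand": -1},
  {"xyz": [0, 0, 0], "turn": 0, "hand": -1},
  {"xyz": [0, 0, 0], "turn": 0, "hand": -1},
  {"xyz": [0, 0, 0], "turn": 0, "hand": -1},
])

```text
clock: 19.73
eef_pos: [507.0, 226.5, 230.8]
ee_rot: [[0.969, 0.249, -0.001], [0.249, -0.969, -0.004], [-0.002, 0.004, -1.0]]
force: [2.6, -12.8, 2.2]
grip_width: 0.429
gripper_force: 40.0
```

```bash
python3 latch.py
```

```text
block shift px (down=in): 8 8 score 0.929
```

View pics/wl.png

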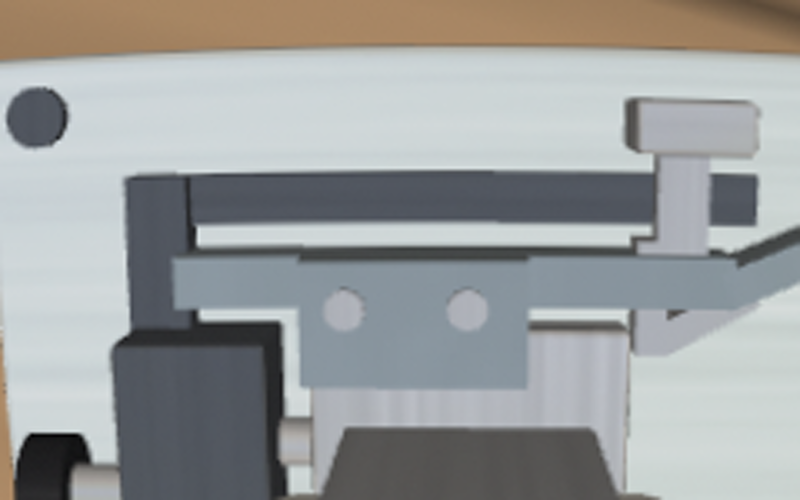

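The latch has snapped. The pull block jumped about 8 px inward, the tooth's square face (632) sits right behind the foot's rear edge (630), the pin still shows about 5 mm (roughly 4.4 mm in), and the push force dropped. I'll ease back slightly and release.

Request:
send_rows([
  {"xyz": [0, 0.0005, 0], "turn": 0, "hand": -1},
  {"xyz": [0, 0.0005, 0], "turn": 0, "hand": -1},
  {"xyz": [0, 0.0005, 0], "turn": 0, "hand": -1},
  {"xyz": [0, 0, 0], "turn": 0, "hand": -1},
  {"xyz": [0, 0, 0], "turn": 0, "hand": -1},
  {"xyz": [0, 0, 0], "turn": 0, "hand": 0.6},
  {"xyz": [0, 0, 0], "turn": 0, "hand": 0.6},
  {"xyz": [0, 0, 0], "turn": 0, "hand": 0.6},
])

```text
clock: 20.45
eef_pos: [506.7, 227.0, 230.6]
ee_rot: [[0.969, 0.248, -0.002], [0.248, -0.969, 0.001], [-0.002, -0.001, -1.0]]
force: [-0.1, 1.0, -0.6]
grip_width: 0.595
gripper_force: 0.0
```

Request:
send_rows([
  {"xyz": [0, 0, 0], "turn": 0, "hand": 0.6},
  {"xyz": [0, 0, 0], "turn": 0, "hand": 0.6},
  {"xyz": [0, 0, 0], "turn": 0, "hand": 0.6},
  {"xyz": [0, 0, 0], "turn": 0, "hand": 0.6},
  {"xyz": [0, 0, 0], "turn": 0, "hand": 0.6},
  {"xyz": [0, 0, 0], "turn": 0, "hand": 0.6},
  {"xyz": [0, 0, 0], "turn": 0, "hand": 0.6},
  {"xyz": [0, 0, 0], "turn": 0, "hand": 0.6},
])

```text
clock: 21.12
eef_pos: [507.4, 226.5, 231.3]
ee_rot: [[0.969, 0.248, 0.0], [0.248, -0.969, 0.0], [0.0, -0.0, -1.0]]
force: [0.0, 0.8, 0.1]
grip_width: 0.801
gripper_force: 0.0
```

Now I retreat straight up, away from the jaw.

Request:
send_rows([
  {"xyz": [0, 0, -0.01], "turn": 0, "hand": 0.6},
  {"xyz": [0, 0, -0.02], "turn": 0, "hand": 0.6},
  {"xyz": [0, 0, -0.03], "turn": 0, "hand": 0.6},
  {"xyz": [0, 0, -0.03], "turn": 0, "hand": 0.6},
  {"xyz": [-0.02, 0, -0.02], "turn": 0, "hand": 0.6},
  {"xyz": [-0.03, 0, 0], "turn": 0, "hand": 0.6},
  {"xyz": [-0.03, 0, 0], "turn": 0, "hand": 0.6},
  {"xyz": [0, 0, 0], "turn": 0, "hand": 0.6},
])

```text
clock: 21.78
eef_pos: [425.1, 205.9, 341.7]
ee_rot: [[0.969, 0.249, -0.004], [0.249, -0.969, -0.001], [-0.004, -0.0, -1.0]]
force: [-0.9, -0.3, -0.5]
grip_width: 0.799
gripper_force: 0.0
```

```bash
python3 - <<'E'
from h import *
o=robot.get_obs(); im=robot.get_image('wrist')[:,:,::-1]; cv2.imwrite('pics/w6.png',cv2.resize(im[40:270,140:460],(800,575),interpolation=cv2.INTER_CUBIC))
print(o['clock'],o['eef_pos'],o['force'])
E
```

```text
21.7833 [425.07296769 205.90152555 341.69507597] [-0.93233338 -0.33922782 -0.45608063]
```

View pics/w6.png

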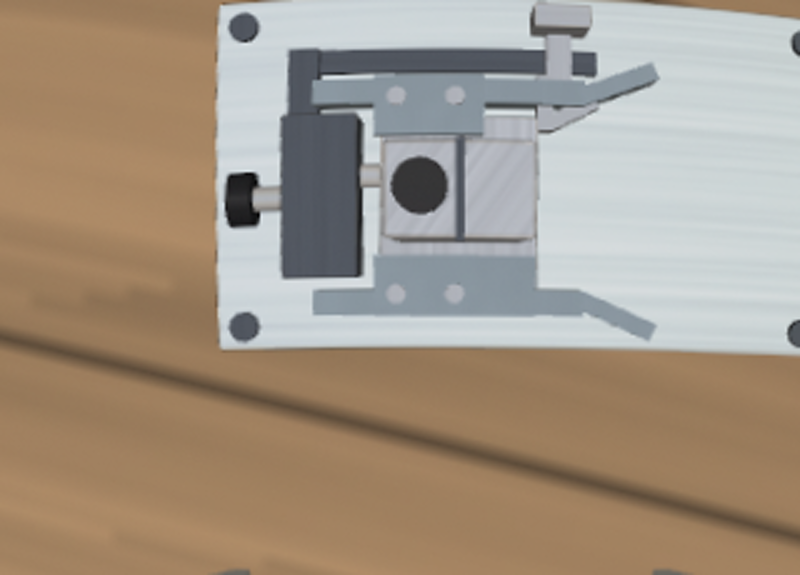

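The jaw stands upright under both lips. Its foot's rear edge (column 537) rests against the latch's square face (539), the pin is at (370,175), and the gripper is clear, so I hand the job in.

```bash
python3 -c "
from bench import robot
print(robot.close_job())"
```

```text
the job is handed in; nothing more can be done
None
```

The flat-footed jaw stands upright under both lips with the latch snapped back behind its foot and the pin about 4.4 mm in at the snap (not rammed); it is released, the gripper is clear, and the job was handed in at about 22 s.

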